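Index the photo turntable to the green mark

ROBOT

A 7-joint arm with a two-finger parallel gripper is mounted at the origin on a cart in front of the work surface, level with it; the furniture and walls round the work are solid. World frame = base frame: x ahead of the robot, y to its left, z up, the work surface at z = 0. Lengths are in m, angles in rad, forces in N, time in s.
With the tool pointing down it reaches from about 0.4 to 0.85 m from the base axis. Payload 4.5 kg.
Tool frame: the origin (TCP) lies between the finger pads; the fingertips stand 11 mm ahead of it and the grasp point (between the pads) lies 8 mm behind it (r.tip_reach is the distance from the TCP to the fingertips, in m); x points along the fingers, y is the direction in which the jaws open and shut, and the axes are right-handed (so a half turn about x gives the same grasp; the last joint's range is limited). The gripper opens to 88 mm and grips with 3 to 60 N. Pads are 18 mm wide; open, the fingers measure 123 mm over their backs; the gripper's body (75 mm by 187 mm) begins 45 mm behind the grasp point.
Start: joints at [1.275, 0.689, -0.195, 1.565, 0.157, 0.902, -0.215], TCP at [0.202, -0.591, 0.25] pointing down, gripper open.
Joint ranges: [-3.01, 3.01], [-0.46, 2.08], [-1.47, 1.51], [0.13, 2.56], [-1, 4.14], [0.04, 2.09], [-2.66, 2.66]. Speed limits (rad/s): [2.57, 2.57, 3.14, 3.14, 3.14, 3.14, 3.14].

INTERFACE

Orientations are given as a unit quaternion [x, y, z, w].
In Python, from plant import r gives the robot as it stands.
- The arm moves only by the tool drive_tool, never from a script. Its argument "deltas" is a list of rows, each a list of 3 entries, a list of its own where there are three numbers: the turn, a rotation vector about the tool's x, y, z in degrees, then the shift along the tool's x, y, z in cm, then the finger opening in cm, from 0 to 8.81. A call has 1 to 12 rows; each row shifts and turns the commanded pose from where the row before left it, along the tool's axes as they then stand; what a row does not reach is not made up. A row lasts 1/12 s, in which the tool goes at most 41.7 mm and 7.16 degrees, less where a joint would pass 70% of its speed; a pose out of reach is approached as far as the arm can. A call is refused whole if a number of a shift passes 4.17 or a number of a turn 7.16, either way. A call with a gripper value outside its range is refused whole. The fingers move at their own pace and stop on an object; "force" is the grip in N (left out, the last holds). Time passes only in rows, so rows that do not move let the fingers close. It gives the time, the measured TCP pose, the force and the opening at its end, in the units of the state.
- r.get_state(): the state, without advancing time (a new reading comes with each control period).
- r.snapshot(name): name is "scene" or "top"; returns a dict with "color" (420x560x3 uint8, red, green, blue), "fov_y" (degrees; the focal length in pixels is half the picture's height over the tangent of half this angle, whatever the lens; pixels are square), "cx", "cy" (the principal point, pixels), "extrinsics" (4x4, takes a point from world to camera coordinates). Camera axes: x right, y up, looking along -z (the intrinsics and any distortion apply to the point x, -y, -z); pixel columns grow to the right and rows downward; lengths in m; the calibration is good to about 2 mm. A picture is of the moment at which its call begins. There is no depth.
- r.finish_job(): hands the job in, once; it reports no verdict.
The state is a dict: "clock": time; "q": joint angles; "qd": joint speeds; "joint_torque": joint torques, N m; "tool_pos": TCP position; "eef_rot": TCP orientation; "contact_force": force on the tool from outside, world axes, zero at the start; "moment": the same for the moment, N m; "opening": opening from 0.0 (shut) to 1.0 (fully open).
Only numpy, scipy, OpenCV 4.12 (cv2) and the standard library are available. Lean on these libraries where they do the work, as an engineer would, in place of code of your own. Each camera call takes 0.05 s, during which the arm holds its last target. There are 200 camera calls.

TASK

The loupe on the small clicking turntable is to be photographed from the view marked with the green stud. Take the turntable's orange crank knob and turn the platter, click by click, until its black pointer arm stands over the green stud and rests in that click. Leave the loupe standing in the middle of the platter and let go of the knob.

Things in the scene. Friction and masses are not known exactly. Their poses are not given: they have to be found in the camera images.
- platter_center (a point): Point on the upright turning axis at the platter's top, 40 mm above the desk. Grey base fixed to the desk, 184 mm across, 26 mm high, 12 white ticks; aluminium platter 128 mm across with black rubber top, turning both ways. It clicks and rests at every 30 degrees, i.e. at each tick; a click takes about 5 N at the knob and snaps home by itself once two thirds passed. No stop within 5 clicks of the start.
- knob_center (a point): Centre (64 mm above the desk) of the orange upright crank knob, 22 mm across, from 41 to 86 mm above the desk, at the outer end of the black pointer arm (13 mm wide, top at 38 mm), 100 mm from the turning axis. It spins freely on its pin, so a gripper holding it from above may keep its heading while carrying it round. x axis outwards along the arm.
- loupe_center (a point): Centre (half-way up, 59 mm above the desk) of the black loupe with a light band, 41 mm across, 38 mm tall, standing loose and upright on the platter within about 12 mm of its middle; z axis up.
- green_stud_top (a point): Top centre of the green stud, a flat disc 20 mm across, 3 mm high, fixed on the base at one of the ticks, 80 mm from the turning axis, 29 mm above the desk. It lies two or three clicks from the pointer arm's start, to either side. Red, blue and yellow studs lie at other ticks and are not wanted. The pointer arm passes 1 mm above the studs.
Things that resemble listed ones, but are neither listed nor needed, are in the scene too. What is shaped like the part that bears loupe_center but red or turquoise is not meant.

How it is judged:
By the outcome, as a careful person would: the job done as asked, in the order asked, and still so for the second after the job is handed in, with the robot touching nothing.
It also fails if it takes over 34 s, if anything falls off the work surface, if the arm or the gripper's body presses on something with over 40 N, if the wrist force passes 120 N, or if a joint passes its speed limit or range.

## Working session

There is one attempt and no reset: what is moved stays moved. The work goes in short steps, Python scripts to look and compute and a tool call to move; the robot and the scene stay as the last step left them, time stands still between calls to the robot, and variables do not carry over. Pictures are saved under pics/ and viewed, about 8 in all and at most 12, crops included, and the job is handed in when it is done.

Besides the shell and the picture viewer there is one more tool, called by a JSON object that holds its "name" and its "arguments", one argument or row to a line. drive_tool: Moves the arm, as the interface text tells. Its arguments: {"type":"object","properties":{"deltas":{"type":"array","items":{"type":"array"}},"force":{"type":"number"}},"required":["deltas"]}

```bash
mkdir -p pics; ls; python3 - <<'E'
from plant import r
import cv2,numpy as np
s=r.get_state();print({k:np.round(v,3).tolist() for k,v in s.items()})
for n in("scene","top"):
    d=r.snapshot(n);cv2.imwrite(f"pics/{n}0.png",d["color"][:,:,::-1]);print(n,d["fov_y"],d["cx"],d["cy"],[k for k in d]);print(np.round(d["extrinsics"],3))
E
```

```text
pics
{'clock': 0.0, 'q': [1.275, 0.69, -0.195, 1.566, 0.157, 0.902, -0.215], 'qd': [0.002, 0.0, 0.001, -0.001, -0.002, -0.001, -0.0], 'joint_torque': [-0.0, -52.756, -1.267, -15.343, -0.053, 0.007, 0.0], 'tool_pos': [0.202, -0.591, 0.249], 'eef_rot': [-0.697, -0.117, 0.698, -0.115], 'contact_force': [0.214, 0.304, 0.013], 'moment': [-0.022, -0.014, 0.005], 'opening': 1.0}
scene 43.34126218310429 271.69026686788237 209.67954388250334 ['color', 'fov_y', 'cx', 'cy', 'extrinsics']
[[ 0.945 -0.327 -0.001 -0.502]
 [ 0.21   0.603  0.769 -0.237]
 [-0.251 -0.727  0.639 -0.759]
 [ 0.     0.     0.     1.   ]]
top 42.62041755483782 279.6009677631615 200.17678655536798 ['color', 'fov_y', 'cx', 'cy', 'extrinsics']
[[-0.009 -1.    -0.02   0.151]
 [ 0.995 -0.011  0.103 -0.609]
 [-0.103 -0.019  0.994 -0.838]
 [ 0.     0.     0.     1.   ]]
```

View pics/scene0.png

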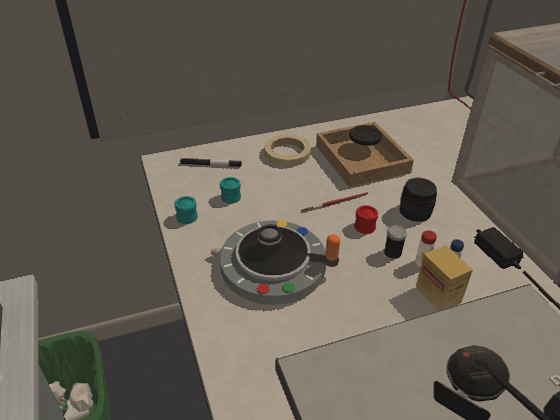

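View pics/top0.png

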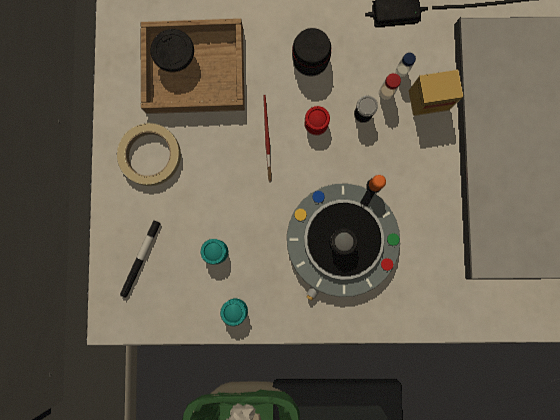

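The pictures show the turntable at top (344,240), the knob at (377,183), the green stud at (393,240) and the loupe at about (344,243). That puts the stud two clicks clockwise as seen from above. Next I'll measure it.

```bash
cat > h.py <<'E'
import numpy as np,cv2
from plant import r
def cam(n):
    d=r.snapshot(n);d["f"]=d["color"].shape[0]/2/np.tan(np.radians(d["fov_y"]/2));return d
def onplane(d,u,v,z):
    E=d["extrinsics"];R,t=E[:3,:3],E[:3,3];c=-R.T@t
    w=R.T@np.array([(u-d["cx"])/d["f"],-(v-d["cy"])/d["f"],-1]);return c+w*(z-c[2])/w[2]
def blob(d,lo,hi,box):
    h=cv2.cvtColor(d["color"],cv2.COLOR_RGB2HSV);m=cv2.inRange(h,lo,hi);k=np.zeros_like(m);x0,y0,x1,y1=box;k[y0:y1,x0:x1]=m[y0:y1,x0:x1]
    n,l,s,c=cv2.connectedComponentsWithStats(k);i=1+np.argmax(s[1:,4]);return c[i],s[i]
OR=((5,150,90),(16,255,255));GR=((50,90,50),(75,255,255));RE=((0,150,60),(4,255,255))
E
python3 - <<'E'
from h import *
for n,b in(("top",(280,150,420,310)),("scene",(200,200,350,310))):
    d=cam(n)
    for nm,c,z in(("knob",OR,.064),("green",GR,.029),("blue",((105,120,60),(125,255,255)),.029),("yellow",((18,120,90),(28,255,255)),.029),("red",((0,140,60),(4,255,255)),.029)):
        try:
            p,s=blob(d,*c,b);print(n,nm,p.round(1),s,onplane(d,*p,z).round(4))
        except Exception as e:print(n,nm,e)
    if n=="top":
        for nm,u,v,z in(("rimL",288,240,.026),("rimR",400,240,.026),("rimT",344,183,.026),("rimB",344,297,.026),("loupetop",344,241,.078)):print(nm,onplane(d,u,v,z).round(4))
        cv2.imwrite("pics/topcrop.png",cv2.resize(d["color"][150:320,260:480,::-1],None,fx=3.5,fy=3.5,interpolation=cv2.INTER_CUBIC))
E
```

```text
top knob [378.3 180.8] [369 175  17  13 142] [ 0.6359 -0.0104  0.064 ]
top green [392.9 239.1] [387 233  13  13 116] [ 0.546  -0.0369  0.029 ]
top blue [318.1 196.2] [313 191  12  12 107] [0.6166 0.082  0.029 ]
top yellow [299.9 214.2] [294 209  13  12 115] [0.5877 0.1118 0.029 ]
top red [386.7 263.9] [381 258  12  13 118] [ 0.5064 -0.0258  0.029 ]
rimL [0.5462 0.1316 0.026 ]
rimR [ 0.5444 -0.0489  0.026 ]
rimT [0.6382 0.0392 0.026 ]
rimB [0.4545 0.0432 0.026 ]
loupetop [0.5423 0.0464 0.078 ]
scene knob [332.5 246.9] [326 234  14  26 291] [ 0.6338 -0.0106  0.064 ]
scene green [288.4 287.1] [283 283  12   9  86] [ 0.5462 -0.04    0.029 ]
scene blue [302.2 230.4] [297 227  11   8  56] [0.6172 0.0793 0.029 ]
scene yellow [281.4 223.1] [276 220  11   7  54] [0.5887 0.1104 0.029 ]
scene red [262.6 288.4] [257 284  12  10  94] [ 0.5062 -0.0289  0.029 ]
```

View pics/topcrop.png

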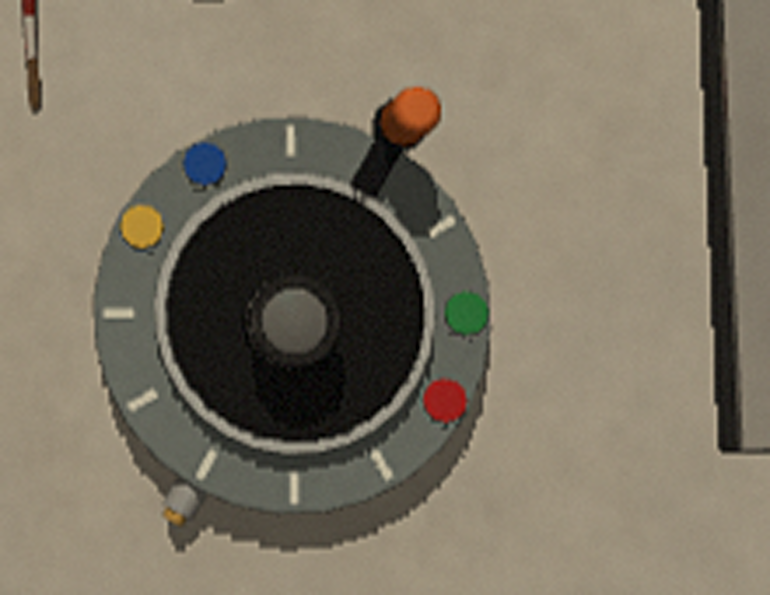

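```bash
python3 - <<'E'
from h import *
from scipy.spatial.transform import Rotation as Ro
s=r.get_state();M=Ro.from_quat(s["eef_rot"]).as_matrix();print(M.round(3),s["tool_pos"])
d=cam("scene");E=d["extrinsics"];p=E[:3,:3]@s["tool_pos"]+E[:3,3];print("tcp px",d["cx"]-d["f"]*p[0]/p[2],d["cy"]+d["f"]*p[1]/p[2])
for z in(0,.05,.1):print(z,onplane(d,478,370,z).round(3),onplane(d,445,400,z).round(3),"slab corner",onplane(d,278,363,z).round(3), onplane(d,495,50,z).round(3))
t=cam("top")
for z in(0,.03,.06,.1):print(z,"top slab corner",onplane(t,470,278,z).round(3))
g=np.radians(60);J=np.array([-.866,-.5,0])
for J in (J,-J):
  a=M.T@J;print("turn about tool x deg",np.degrees(np.arctan2(a[2],a[1])), "q7",s["q"][6])
E
```

```text
[[-0.     0.324 -0.946]
 [ 0.001 -0.946 -0.324]
 [-1.    -0.001  0.   ]] [ 0.20231201 -0.59096333  0.24922799]
tcp px -11.12075654661919 1068.8758557151282
0 [ 0.759 -0.255  0.   ] [ 0.687 -0.28  -0.   ] slab corner [ 0.49  -0.149  0.   ] [1.503 0.691 0.   ]
0.05 [ 0.727 -0.279  0.05 ] [ 0.661 -0.302  0.05 ] slab corner [ 0.478 -0.181  0.05 ] [1.416 0.596 0.05 ]
0.1 [ 0.695 -0.303  0.1  ] [ 0.634 -0.324  0.1  ] slab corner [ 0.466 -0.213  0.1  ] [1.328 0.502 0.1  ]
0 top slab corner [ 0.482 -0.167  0.   ]
0.03 top slab corner [ 0.483 -0.157  0.03 ]
0.06 top slab corner [ 0.484 -0.147  0.06 ]
0.1 top slab corner [ 0.486 -0.134  0.1  ]
turn about tool x deg 78.9017330083455 q7 -0.21511448684650442
turn about tool x deg -101.0982669916545 q7 -0.21511448684650442
```

```bash
python3 - <<'E'
from h import *
d=cam("scene");cv2.imwrite("pics/sc_crop.png",cv2.resize(cv2.convertScaleAbs(d["color"][250:420,350:560,::-1],alpha=1.8,beta=20),None,fx=3.5,fy=3.5,interpolation=cv2.INTER_CUBIC))
E
```

```text
(no output)
```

View pics/sc_crop.png

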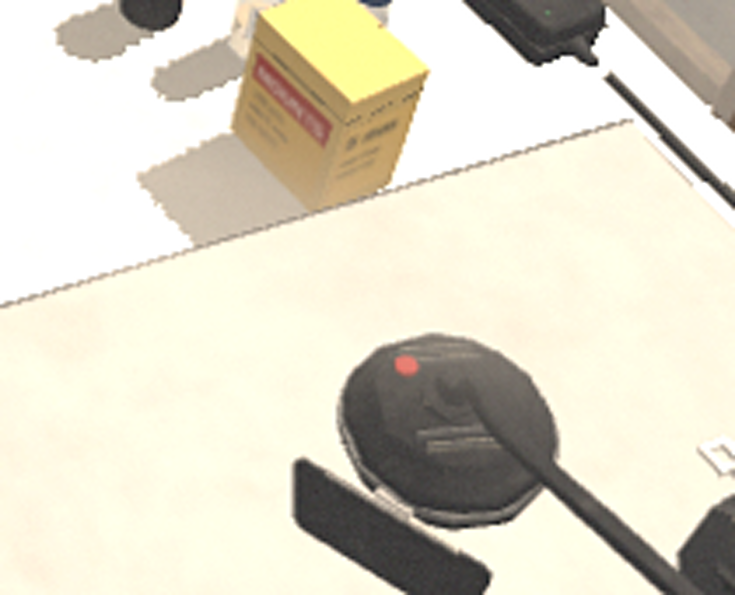

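The lamp head hanging at the right is hovering over the path at unknown height. I'll approach along the robot's side of it, turning the wrist on the way.

```bash
cat >> h.py <<'E'
from scipy.spatial.transform import Rotation as Ro
def rows(way,n,turn,R=None):
    """way: world waypoints from the present pose; n rows with 'turn' deg about tool x each; prints tool shifts in cm"""
    s=r.get_state();R=Ro.from_quat(s["eef_rot"]);P=np.vstack([s["tool_pos"],way])
    L=np.r_[0,np.cumsum(np.linalg.norm(np.diff(P,axis=0),axis=1))]
    Q=np.array([np.interp(np.linspace(0,L[-1],n+1),L,P[:,i]) for i in range(3)]).T
    for a,b in zip(Q,Q[1:]):
        print((R.inv().apply(b-a)*100).round(2).tolist());R=R*Ro.from_rotvec([turn,0,0],degrees=True)
def st():
    s=r.get_state();M=Ro.from_quat(s["eef_rot"]).as_matrix()
    print("t",round(s["clock"],2),"pos",np.round(s["tool_pos"],4),"jaw deg",np.degrees(np.arctan2(M[1,1],M[0,1])).round(1),"F",np.round(s["contact_force"],1),"op",round(s["opening"],3),"q",np.round(s["q"],2))
E
python3 -c "
from h import *
rows([[.28,-.36,.25],[.40,-.12,.25],[.55,-.01,.25],[.633,-.0085,.25]],24,-4.2)"
```

```text
[-0.0, -2.58, -1.98]
[-0.0, -2.43, -2.16]
[-0.0, -2.27, -2.34]
[-0.0, -2.09, -2.5]
[-0.0, -1.9, -2.64]
[-0.0, -1.7, -2.77]
[-0.0, -1.5, -2.89]
[-0.0, -1.06, -3.07]
[0.0, -0.62, -3.2]
[0.0, -0.38, -3.23]
[0.0, -0.14, -3.25]
[0.0, 0.09, -3.25]
[0.0, 0.33, -3.24]
[0.0, 0.57, -3.21]
[0.0, 0.8, -3.15]
[0.0, 1.37, -2.87]
[0.0, 2.49, -2.1]
[0.0, 2.63, -1.91]
[0.0, 2.77, -1.71]
[0.0, 2.89, -1.51]
[0.0, 2.99, -1.29]
[-0.0, 3.1, 0.02]
[-0.0, 3.05, 1.13]
[-0.0, 2.96, 1.35]
```

{"name": "drive_tool", "arguments": {
  "deltas": [
    [[-4.2,0,0],[0,-2.6,-2.0],8.8],
    [[-4.2,0,0],[0,-2.4,-2.2],8.8],
    [[-4.2,0,0],[0,-2.3,-2.3],8.8],
    [[-4.2,0,0],[0,-2.1,-2.5],8.8],
    [[-4.2,0,0],[0,-1.9,-2.6],8.8],
    [[-4.2,0,0],[0,-1.7,-2.8],8.8],
    [[-4.2,0,0],[0,-1.5,-2.9],8.8],
    [[-4.2,0,0],[0,-1.1,-3.1],8.8],
    [[-4.2,0,0],[0,-0.6,-3.2],8.8],
    [[-4.2,0,0],[0,-0.4,-3.2],8.8],
    [[-4.2,0,0],[0,-0.1,-3.2],8.8],
    [[-4.2,0,0],[0,0.1,-3.2],8.8]
  ]
}}

```text
clock: 1.35
tool_pos: [0.346, -0.2283, 0.25]
eef_rot: [0.581, 0.403, -0.581, 0.403]
contact_force: [-0.0, 0.2, 1.5]
opening: 0.997
```

```bash
python3 -c "
from h import *
st();rows([[.40,-.12,.25],[.55,-.01,.25],[.633,-.0085,.25]],12,-4.2)"
```

```text
t 1.35 pos [ 0.346  -0.2283  0.25  ] jaw deg -20.5 F [-0.   0.2  1.5] op 0.997 q [ 0.77  0.45 -0.43  2.16  0.33  0.6  -0.26]
[-0.0, 0.34, -3.23]
[-0.0, 0.57, -3.2]
[-0.0, 0.81, -3.15]
[-0.0, 1.39, -2.85]
[0.0, 2.49, -2.09]
[0.0, 2.64, -1.9]
[0.0, 2.77, -1.7]
[0.0, 2.89, -1.49]
[0.0, 2.99, -1.28]
[0.0, 3.1, 0.03]
[0.0, 3.05, 1.14]
[0.0, 2.95, 1.36]
```

{"name": "drive_tool", "arguments": {
  "deltas": [
    [[-4.2,0,0],[0,0.3,-3.2],8.8],
    [[-4.2,0,0],[0,0.6,-3.2],8.8],
    [[-4.2,0,0],[0,0.8,-3.1],8.8],
    [[-4.2,0,0],[0,1.4,-2.8],8.8],
    [[-4.2,0,0],[0,2.5,-2.1],8.8],
    [[-4.2,0,0],[0,2.6,-1.9],8.8],
    [[-4.2,0,0],[0,2.8,-1.7],8.8],
    [[-4.2,0,0],[0,2.9,-1.5],8.8],
    [[-4.2,0,0],[0,3.0,-1.3],8.8],
    [[-4.2,0,0],[0,3.1,0],8.8],
    [[-4.2,0,0],[0,3.0,1.1],8.8],
    [[-4.2,0,0],[0,2.9,1.4],8.8]
  ]
}}

```text
clock: 2.35
tool_pos: [0.6332, -0.0104, 0.2499]
eef_rot: [0.354, 0.612, -0.353, 0.612]
contact_force: [0.1, 0.6, 0.4]
opening: 0.999
```

{"name": "drive_tool", "arguments": {
  "deltas": [
    [[0,0,0],[0,0,0],8.8],
    [[0,0,0],[0,0,0],8.8]
  ]
}}

```text
clock: 2.52
tool_pos: [0.6327, -0.0116, 0.2489]
eef_rot: [0.356, 0.611, -0.355, 0.611]
contact_force: [0.6, -0.3, -0.8]
opening: 0.998
```

```bash
python3 -c "
from h import *
st();rows([[.633,-.0085,.25]],1,0)
for n in ('scene','top'):
  d=cam(n);cv2.imwrite(f'pics/{n}1.png',d['color'][:,:,::-1])
  try: p,s=blob(d,*OR,(280,150,420,310));print(n,p,s,onplane(d,*p,.064))
  except Exception as e: print(e)"
```

```text
t 2.52 pos [ 0.6327 -0.0116  0.2489] jaw deg 29.6 F [ 0.6 -0.3 -0.8] op 0.998 q [ 0.28  0.76 -0.63  1.53  0.5   1.02  0.03]
[-0.11, 0.18, -0.26]
scene [332.45360825 246.91408935] [326 234  14  26 291] [ 0.63382459 -0.01055264  0.064     ]
top [377.44692737 181.95530726] [369 175  17  16 179] [ 0.63407498 -0.00902089  0.064     ]
```

View pics/scene1.png

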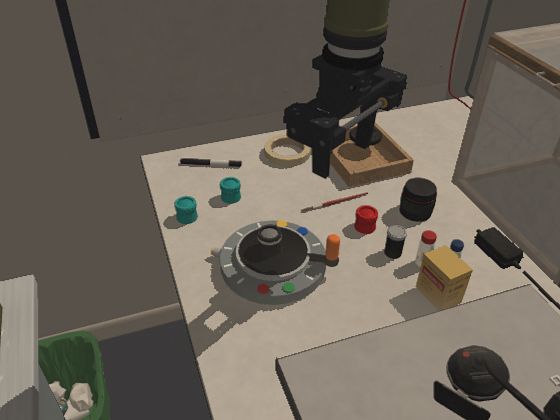

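The gripper hovers over the knob at (333,247), clear of everything. Next I descend and grip.

{"name": "drive_tool", "arguments": {
  "deltas": [
    [[0,0,0],[0,0.1,-0.2],8.8],
    [[0,0,0],[3.5,0,0],8.8],
    [[0,0,0],[3.5,0,0],8.8],
    [[0,0,0],[3.5,0,0],8.8],
    [[0,0,0],[3.5,0,0],8.8],
    [[0,0,0],[3.0,0,0],8.8],
    [[0,0,0],[2.1,0,0],8.8],
    [[0,0,0],[0,0,0],8.8],
    [[0,0,0],[0,0,0],8.8]
  ]
}}

```text
clock: 3.37
tool_pos: [0.6308, -0.0093, 0.0587]
eef_rot: [0.355, 0.612, -0.356, 0.611]
contact_force: [-0.3, 1.0, -0.5]
opening: 0.998
```

```bash
python3 -c "
from h import *
st()
d=cam('scene');p,s=blob(d,*OR,(280,150,420,310));print(p,s)
cv2.imwrite('pics/s2.png',cv2.resize(d['color'][130:330,180:460,::-1],None,fx=2.5,fy=2.5))"
```

```text
t 3.37 pos [ 0.6308 -0.0093  0.0587] jaw deg 29.7 F [-0.3  1.  -0.5] op 0.998 q [ 0.2   0.99 -0.49  1.66  0.68  0.67 -0.13]
[333.78378378 249.4       ] [326 236  14  25 185]
```

View pics/s2.png

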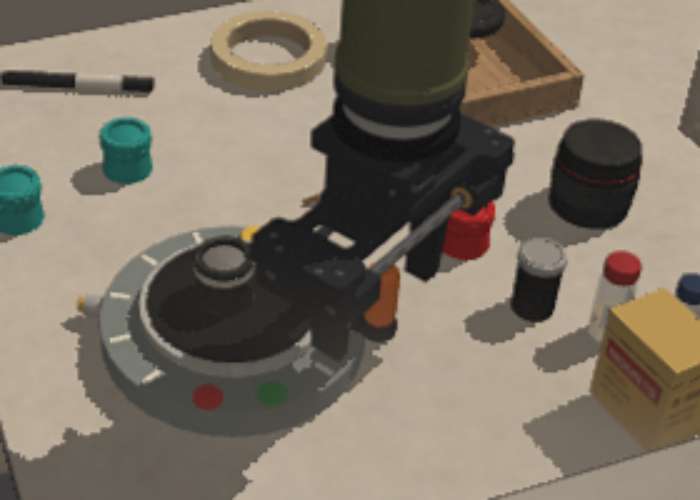

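The fingers straddle the knob and the loupe is clear. Next I centre and close.

{"name": "drive_tool", "arguments": {
  "deltas": [
    [[0,0,0],[0,0.2,0],8.8],
    [[0,0,0],[0,0,0],1.0],
    [[0,0,0],[0,0,0],1.0],
    [[0,0,0],[0,0,0],1.0],
    [[0,0,0],[0,0,0],1.0],
    [[0,0,0],[0,0,0],1.0],
    [[0,0,0],[0,0,0],1.0],
    [[0,0,0],[0,0,0],1.0],
    [[0,0,0],[0,0,0],1.0],
    [[0,0,0],[0,0,0],1.0]
  ],
  "force": 25
}}

```text
clock: 4.25
tool_pos: [0.6336, -0.0084, 0.0587]
eef_rot: [0.355, 0.611, -0.355, 0.611]
contact_force: [-0.9, 0.2, -0.7]
opening: 0.338
```

```bash
python3 -c "
from h import *
st()
s=r.get_state();R=Ro.from_quat(s['eef_rot']);c=np.array([.5465,.0415])
a=np.radians(np.arange(-30,-91,-3.));P=np.c_[.1*np.cos(a),.1*np.sin(a),0*a]
print((R.inv().apply(np.diff(P,axis=0))*100).round(2).tolist());print(P[[0,-1],:2]+c)"
```

```text
t 4.25 pos [ 0.6336 -0.0084  0.0587] jaw deg 29.7 F [-0.9  0.2 -0.7] op 0.338 q [ 0.2   1.   -0.49  1.65  0.68  0.68 -0.13]
[[0.0, -0.46, 0.25], [0.0, -0.47, 0.23], [0.0, -0.48, 0.2], [0.0, -0.49, 0.18], [0.0, -0.5, 0.15], [0.0, -0.51, 0.12], [0.0, -0.51, 0.1], [0.0, -0.52, 0.07], [0.0, -0.52, 0.04], [0.0, -0.52, 0.02], [0.0, -0.52, -0.01], [0.0, -0.52, -0.04], [0.0, -0.52, -0.07], [0.0, -0.52, -0.09], [0.0, -0.51, -0.12], [0.0, -0.5, -0.15], [0.0, -0.49, -0.17], [0.0, -0.48, -0.2], [0.0, -0.47, -0.22], [0.0, -0.46, -0.25]]
[[ 0.63310254 -0.0085    ]
 [ 0.5465     -0.0585    ]]
```

{"name": "drive_tool", "arguments": {
  "deltas": [
    [[0,0,0],[0,0,0],1.0],
    [[0,0,0],[0,0,0],1.0],
    [[0,0,0],[0,0,0],1.0],
    [[0,0,0],[0,0,0],1.0],
    [[0,0,0],[0,0,0],1.0]
  ]
}}

```text
clock: 4.67
tool_pos: [0.6326, -0.0092, 0.0585]
eef_rot: [0.354, 0.612, -0.356, 0.611]
contact_force: [-4.4, -1.8, 2.6]
opening: 0.237
```

Gripped at about 21 mm. First click (10 rows of 3°).

{"name": "drive_tool", "arguments": {
  "deltas": [
    [[0,0,0],[0,-0.46,0.25],1.0],
    [[0,0,0],[0,-0.47,0.23],1.0],
    [[0,0,0],[0,-0.48,0.2],1.0],
    [[0,0,0],[0,-0.49,0.18],1.0],
    [[0,0,0],[0,-0.5,0.15],1.0],
    [[0,0,0],[0,-0.51,0.12],1.0],
    [[0,0,0],[0,-0.51,0.1],1.0],
    [[0,0,0],[0,-0.52,0.07],1.0],
    [[0,0,0],[0,-0.52,0.04],1.0],
    [[0,0,0],[0,-0.52,0.02],1.0],
    [[0,0,0],[0,0,0],1.0]
  ]
}}

```text
clock: 5.58
tool_pos: [0.5955, -0.0458, 0.0586]
eef_rot: [0.355, 0.612, -0.356, 0.611]
contact_force: [-3.2, 0.7, -0.0]
opening: 0.235
```

```bash
python3 -c "
from h import *
st()
s=r.get_state();v=s['tool_pos'][:2]-[.5465,.0415];print(np.hypot(*v),np.degrees(np.arctan2(v[1],v[0])))
d=cam('scene');p,b=blob(d,*OR,(230,150,420,330));print(p,b,onplane(d,*p,.064))"
```

```text
t 5.58 pos [ 0.5955 -0.0458  0.0586] jaw deg 29.7 F [-3.2  0.7 -0. ] op 0.235 q [ 0.26  0.96 -0.47  1.76  0.72  0.6  -0.13]
0.10014860883881352 -60.6974646170787
[323.38181818 272.81818182] [321 266   6  15  55] [ 0.59650701 -0.05935662  0.064     ]
```

First click done (−60.7°). Now the second.

{"name": "drive_tool", "arguments": {
  "deltas": [
    [[0,0,0],[0,-0.52,-0.01],1.0],
    [[0,0,0],[0,-0.52,-0.04],1.0],
    [[0,0,0],[0,-0.52,-0.07],1.0],
    [[0,0,0],[0,-0.52,-0.09],1.0],
    [[0,0,0],[0,-0.51,-0.12],1.0],
    [[0,0,0],[0,-0.5,-0.15],1.0],
    [[0,0,0],[0,-0.49,-0.17],1.0],
    [[0,0,0],[0,-0.48,-0.2],1.0],
    [[0,0,0],[0,-0.47,-0.22],1.0],
    [[0,0,0],[0,-0.46,-0.25],1.0],
    [[0,0,0],[0,0,0],1.0],
    [[0,0,0],[0,0,0],1.0]
  ]
}}

```text
clock: 6.63
tool_pos: [0.5457, -0.0589, 0.0586]
eef_rot: [0.354, 0.612, -0.356, 0.611]
contact_force: [-3.8, -0.5, -0.9]
opening: 0.24
```

```bash
python3 -c "
from h import *
st()
s=r.get_state();v=s['tool_pos'][:2]-[.5465,.0415];print(np.hypot(*v),np.degrees(np.arctan2(v[1],v[0])))
d=cam('scene');cv2.imwrite('pics/s3.png',cv2.resize(d['color'][130:330,180:460,::-1],None,fx=2.5,fy=2.5))"
```

```text
t 6.63 pos [ 0.5457 -0.0589  0.0586] jaw deg 29.7 F [-3.8 -0.5 -0.9] op 0.24 q [ 0.27  0.92 -0.42  1.91  0.78  0.48 -0.19]
0.10036178088690798 -90.4549553686982
```

View pics/s3.png

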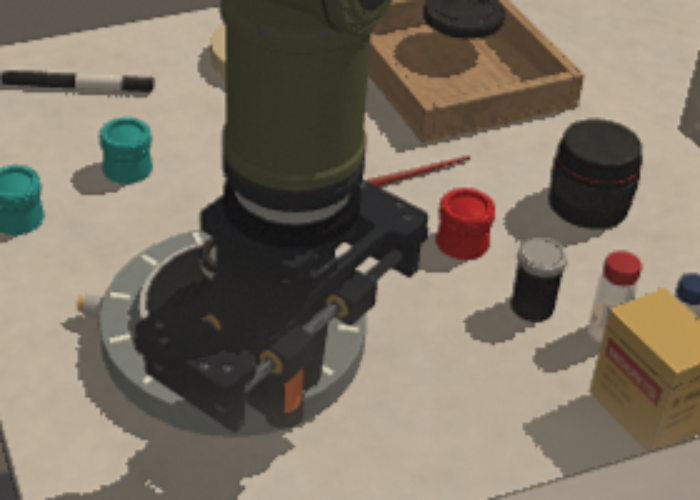

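The arm is at the stud with the knob still gripped. Release and rise straight up.

{"name": "drive_tool", "arguments": {
  "deltas": [
    [[0,0,0],[0,0,0],6.0],
    [[0,0,0],[0,0,0],6.0],
    [[0,0,0],[0,0,0],6.0],
    [[0,0,0],[0,0,0],6.0],
    [[0,0,0],[0,0,0],6.0],
    [[0,0,0],[0,0,0],6.0],
    [[0,0,0],[-2,0,0],6.0],
    [[0,0,0],[-3,0,0],6.0],
    [[0,0,0],[-3,0,0],6.0],
    [[0,0,0],[-3,0,0],6.0],
    [[0,0,0],[-3,0,0],6.0],
    [[0,0,0],[-3,0,0],6.0]
  ]
}}

```text
clock: 7.68
tool_pos: [0.547, -0.0581, 0.2303]
eef_rot: [0.355, 0.611, -0.355, 0.611]
contact_force: [0.8, 0.2, 0.2]
opening: 0.679
```

{"name": "drive_tool", "arguments": {
  "deltas": [
    [[0,0,0],[-2,0,0],6.0],
    [[0,0,0],[0,-3,3],6.0],
    [[0,0,0],[0,-4,0],6.0],
    [[0,0,0],[0,-4,0],6.0],
    [[0,0,0],[0,-3,0],6.0],
    [[0,0,0],[0,0,0],6.0],
    [[0,0,0],[0,0,0],6.0],
    [[0,0,0],[0,0,0],6.0]
  ]
}}

```text
clock: 8.35
tool_pos: [0.4417, -0.1525, 0.2491]
eef_rot: [0.356, 0.611, -0.355, 0.612]
contact_force: [0.2, 0.5, 0.2]
opening: 0.679
```

```bash
python3 -c "
from h import *
st();c=np.array([.5465,.0415])
for n in ('scene','top'):
  d=cam(n);b=(230,150,430,330)
  p,s=blob(d,*OR,b);w=onplane(d,*p,.064)[:2];v=w-c;print(n,p,s,w,'ang',np.degrees(np.arctan2(v[1],v[0])),'r',np.hypot(*v))
  if n=='top': cv2.imwrite('pics/t4.png',cv2.resize(d['color'][150:320,260:480,::-1],None,fx=2,fy=2)); A=d
  else: B=d
i=[cv2.resize(B['color'][180:330,190:400,::-1],(770,550))[:, :385*2], cv2.resize(A['color'][150:320,260:480,::-1],(770,595))]
cv2.imwrite('pics/f.png',np.hstack([cv2.resize(x,(400,400)) for x in i]))"
```

```text
t 8.35 pos [ 0.4417 -0.1525  0.2491] jaw deg 29.7 F [0.2 0.5 0.2] op 0.679 q [ 0.68  0.56 -0.69  2.01  0.52  0.75  0.19]
scene [293.37647059 280.42352941] [287 267  14  28 340] [ 0.54655416 -0.0589607 ] ang -89.96911354372816 r 0.10046071222138407
top [411.76506024 237.24096386] [402 231  18  14 166] [ 0.54746035 -0.05936355] ang -89.45448684101315 r 0.10086812438516213
```

View pics/f.png

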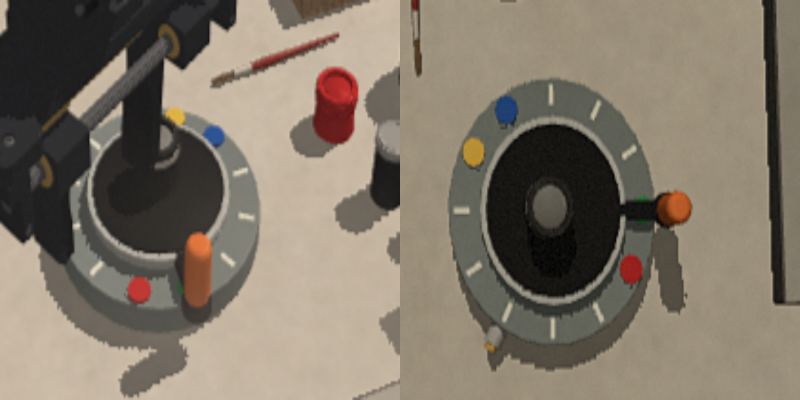

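The pointer stands over the green stud, which just peeks out on both sides of the arm. The knob is at −90°, the loupe is upright in the middle, and the gripper is clear.

```bash
python3 -c "
from plant import r
print(r.finish_job())"
```

```text
the job is handed in; nothing more can be done
None
```

The pointer arm now rests in the click over the green stud, and the job is handed in. I gripped the orange knob from above, turned the platter two clicks clockwise as seen from above, released the knob and moved the gripper clear.

- **Pointer angle:** both cameras, after release, put the knob at −90.0° and −89.5°, against a target of −90°. The two differ by 0.5°, which is within the camera calibration.
- **Radius:** the knob sits about 100.5 mm from the turning axis, against the 100 mm given.
- **Stud and loupe:** in the last top view the green stud shows evenly on both sides of the arm, and the loupe stands upright in the middle of the platter.
- **Forces and time:** the wrist force read no more than about 5 N at any check. The clock stood at about 8.4 s.

No check failed, and `finish_job` gives no verdict.

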